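Free an incubator lid and hold it just below its balance point

TASK

A colleague wants to adjust the lid spring of the bench incubator: lift the cast transit keeper out of its pocket in front of the lid and stand it upright on its foot in the shallow steel tray. Then take the lid by its bar handle, raise it past its balance point without letting it fly up against its stop, bring it back down and finish while still holding it still, just below the balance point, where it would fall shut if you let go. Leave the other things on the bench where they are.

Things in the scene. Friction and masses are not known exactly. Their poses are not given: they have to be found in the camera images.
- incubator: White bench incubator, fixed, 280 deep (x) x 240 wide (y); casing 100 high. Origin: centre of its underside on the bench. Its +x points from the front deck to the hinge, away from the robot. The front 95 mm is a flat deck at 100 high with the keeper's pocket; the grey lid covers the rest. It may be turned by up to 0.25 rad.
- pocket (a point): Centre of the pocket's floor, at x = -90 in the incubator's frame (towards the robot) and 80 above the bench. The pocket is open on top, 62 (x) x 52 (y), 20 deep below the deck.
- keeper: Loose cast aluminium keeper, 0.19 to 0.38 kg. Origin: centre of the foot's underside; z up. Foot 56 (x) x 46 (y) x 24 high, 3 clearance all round in the pocket; on it a boss 30 (x) x 32 (y), 22 to 67 above the origin, to grip across its y sides; a tongue 22 wide, 41 to 49 above the origin, reaches to x = +60 over the lid's edge and blocks the lid. At the start its heading is the incubator's.
- tray: Fixed shallow steel tray, 150 (x) x 130 (y), rim 16 high, walls and floor 3 thick, on the left or the right of the incubator. Origin: centre of its underside, on the bench.
- lid (a joint): Hinge angle of the lid, rad: 0 shut, grows as the front edge rises, stop at 1.5. A spring carries part of the weight. Balance point at 0.95: below it the lid falls shut, above it it springs open to the stop. Just below means 0.05 to 0.25 rad below balance (0.70 to 0.90). The pull at the handle is about 2 N at shut, under 1 N near the balance, under 3 N at the stop.
- lid_hinge (a point): Middle of the hinge axis, at x = +125 in the incubator's frame and 110 above the bench. The axis runs along the incubator's y.
- lid_handle (a point): Middle of the lid's bar handle: round steel, 12 thick, 110 long, parallel to the hinge, a post at each end; gap of 39 under the bar. At lid angle a it is 130 cos a - 53 sin a in front of the hinge axis (towards the incubator's -x) and 130 sin a + 53 cos a above it: 163 above the bench when shut. Lid plate 236 wide, 16 thick, reaching 170 forward of the axis, 8 above and below it.
- tip_box: bystander: grey box of pipette tips, 120 x 85 x 60 high, in the tray's counterpart place on the other side of the incubator. Origin: centre of its underside.
- bottle: bystander: amber bottle, 66 across, 160 high. Origin: centre of its underside.
- beaker: bystander: glass beaker, 70 across, 90 high. Origin: centre of its underside.
- jar: bystander: white jar, 60 across, 70 high. Origin: centre of its underside.
- marker: bystander: black marker pen lying on the bench, 14 thick, 120 long.
There are look-alikes about, which are no part of the job. What is meant by the tray is not black, and is the smaller of those in its own colour.

How it is judged:
By the outcome, as a careful person would: the job done as asked, in the order asked, and still so for the second after the job is handed in, while the arm keeps its last pose, push and grip.
It also fails if it takes over 58 s, if anything falls off the work surface, if the arm or the gripper's body presses on something with over 40 N, if the wrist force passes 120 N, or if a joint passes its speed limit or range.

ROBOT

A 6-joint arm with a two-finger parallel gripper is mounted at the origin on the work surface. World frame = base frame: x ahead of the robot, y to its left, z up, the work surface at z = 0. Lengths are in m, angles in rad, forces in N, time in s.
With the tool pointing down it reaches from about 0.375 to 0.975 m from the base axis. Payload 3.8 kg.
Tool frame: the origin (TCP) lies on the front face of the gripper's body, between the roots of the fingers; the fingertips stand 73 mm ahead of it and the grasp point (between the pads) lies 54 mm ahead of it; z points along the fingers, y is the line along which they close (so a half turn about z gives the same grasp; the last joint's range is limited). The gripper opens to 85 mm and grips with 20 to 120 N. Pads are 22 mm wide; open, the fingers measure 114 mm over their backs; the gripper's body (76 mm by 85 mm) begins 54 mm behind the grasp point. The pads swing forward as they close: fully open they stand 13 mm farther back than shut.
Start: joints at [1.077, 0.264, 1.604, -0, 1.274, -0.037], TCP at [0.298, 0.606, 0.304] pointing down, gripper open.
Joint ranges: [-2.63, 2.63], [-0.94, 2.18], [0.31, 2.57], [-1.31, 4.45], [0, 2.66], [-2.55, 2.55]. Speed limits (rad/s): [2.57, 2.57, 3.14, 3.14, 3.14, 3.14].

INTERFACE

Orientations are given as a unit quaternion [w, x, y, z].
In Python, from workcell import env, optics, job, nets gives the robot as it stands. The module is installed in compiled form; this text tells all that it offers.
- The arm moves only by the tool servo_tool, never from a script. Its argument "series" is a list of rows, each a list of 7 numbers: the opening, from 0 (shut) to 1 (fully open), then the shift along the tool's x, y, z in mm, then the turn, a rotation vector about the tool's x, y, z in degrees. A call has 1 to 10 rows; each row shifts and turns the commanded pose from where the row before left it, along the tool's axes as they then stand; what a row does not reach is not made up. A row lasts 1/8 s, in which the tool goes at most 62.5 mm and 10.7 degrees, less where a joint would pass 70% of its speed; a pose out of reach is approached as far as the arm can. A call is refused whole if a number of a shift passes 62.5 or a number of a turn 10.7, either way. A call with a gripper value outside its range is refused whole. The fingers move at their own pace and stop on an object; "newtons" is the grip in N (left out, the last holds). Time passes only in rows, so rows that do not move let the fingers close. It gives the time, the measured TCP pose, the force, the opening and the grip force at its end, in the units of the state.
- env.observe(): the state, without advancing time (a new reading comes with each control period).
- optics.get_image(name): name is "side" or "top"; returns the picture (384x512x3 uint8, red, green, blue); there is no depth.
- optics.camera_params(name): a dict with "fx", "fy", "cx", "cy" (pixels), "rvec" (rotation vector, rad) and "tvec" (3), from world to camera coordinates, as OpenCV has them. Camera axes: x right, y down, z forward; pixel columns grow to the right and rows downward; lengths in m; the calibration is good to about 2 mm. A picture is of the moment at which its call begins. camera_params takes no time and is no camera call.
- job.job_done(): hands the job in; it is judged then, once.
Trained networks look in the newest picture that a camera, given by its name, has taken for a name from the list of things; names that differ only in an ending like _2 or _b are one class to them, and where a whole thing is asked for, a point or a joint stands for the part that bears it (a point fixed in the world has none). Each returns a list of dicts, best first, with "confidence" (0 to 1); they miss things now and then, are a little off and sometimes report something else, mostly with a low value. They report only what shows in the picture. A call takes as long as a camera call. They do not tell look-alikes from the thing itself.
- nets.recognise(camera, label): "point" ([x, y, z] in m, in the coordinates of the camera as it stood for that picture, good to about 4 mm: the middle of the surface that is visible of it).
The state is a dict: "t": time; "q": joint angles; "qd": joint speeds; "joint_torque": joint torques, N m; "position": TCP position; "tcp_rot": TCP orientation; "wrist_force": force on the tool from outside, world axes, zero at the start; "ft_torque": the same for the moment, N m; "gripper_width": finger opening in m; "grasp_force": force on a finger pad.
Only numpy, scipy, OpenCV 4.12 (cv2) and the standard library are available. Lean on these libraries where they do the work, as an engineer would, in place of code of your own. Each camera call takes 0.05 s, during which the arm holds its last target. There are 200 camera calls.

## Working session

There is one attempt and no reset: what is moved stays moved. The work goes in short steps, Python scripts to look and compute and a tool call to move; the robot and the scene stay as the last step left them, time stands still between calls to the robot, and variables do not carry over. Pictures are saved under pics/ and viewed, at most 10 in all, crops included, and the job is handed in when it is done.

Besides the shell and the picture viewer there is one more tool, called after "Emit:" as a command line: name --pt "numbers of a row" for each row, then --argument value for the rest. servo_tool: Moves the arm, as the interface text tells. Its arguments: {"type":"object","properties":{"series":{"type":"array","items":{"type":"array","items":{"type":"number"}}},"newtons":{"type":"number"}},"required":["series"]}

```bash
mkdir -p pics; cat > h.py <<'E'
import numpy as np, cv2
from scipy.spatial.transform import Rotation as R
from workcell import env, optics, job, nets
def cam(n):
    p=optics.camera_params(n); M=cv2.Rodrigues(np.array(p['rvec'],float))[0]; t=np.array(p['tvec'],float).ravel()
    return p,M,t
def c2w(n,X):
    p,M,t=cam(n); return M.T@(np.array(X)-t)
def pix2w(n,u,v,z):
    p,M,t=cam(n); d=M.T@np.array([(u-p['cx'])/p['fx'],(v-p['cy'])/p['fy'],1]); c=-M.T@t
    return c+d*(z-c[2])/d[2]
def w2pix(n,X):
    p,M,t=cam(n); q=M@np.array(X)+t; return np.array([p['fx']*q[0]/q[2]+p['cx'],p['fy']*q[1]/q[2]+p['cy']])
E
python3 - <<'E'
from h import *
ims=[]
for n in ('top','side'):
    im=optics.get_image(n); cv2.imwrite(f'pics/{n}0.png',cv2.resize(im[:,:,::-1],(800,600),interpolation=cv2.INTER_CUBIC))
    for l in ('incubator','keeper','tray','lid_handle','tip_box','bottle','beaker','jar','marker'):
        print(n,l,[(np.round(c2w(n,d['point']),3).tolist(),round(d['confidence'],2),np.round(w2pix(n,c2w(n,d['point'])))) for d in nets.recognise(n,l)])
s=env.observe(); print(s)
for n in('top','side'):
    p,M,t=cam(n); print(-M.T@t, M[2])
E
```

```text
top incubator [([0.531, 0.064, 0.119], 0.89, array([262., 173.]))]
top keeper [([0.449, 0.061, 0.129], 0.78, array([262., 193.]))]
top tray [([0.216, 0.373, 0.0], 0.91, array([185., 255.])), ([0.389, 0.589, 0.005], 0.82, array([135., 212.])), ([0.429, 0.329, 0.001], 0.6, array([198., 203.]))]
top lid_handle [([0.576, 0.065, 0.118], 0.75, array([261., 162.]))]
top tip_box [([0.418, -0.333, 0.052], 0.82, array([360., 205.]))]
top bottle [([0.578, 0.066, 0.116], 0.61, array([261., 162.])), ([0.67, 0.327, 0.103], 0.57, array([197., 140.]))]
top beaker [([0.718, -0.337, 0.048], 0.72, array([358., 134.])), ([0.419, -0.332, 0.052], 0.36, array([360., 205.]))]
top jar [([0.651, 0.462, 0.067], 0.57, array([165., 147.]))]
top marker [([0.605, -0.483, 0.013], 0.57, array([392., 163.]))]
side incubator [([0.534, -0.017, 0.095], 0.83, array([294., 211.]))]
side keeper [([0.454, 0.053, 0.121], 0.77, array([268., 194.]))]
side tray [([0.378, 0.595, -0.002], 0.87, array([235., 140.])), ([0.202, 0.385, 0.002], 0.62, array([198., 170.])), ([0.413, 0.342, 0.001], 0.56, array([248., 172.]))]
side lid_ha
[... 523 characters left out ...]
 array([-0.00108534, -0.00145105, -0.00044145,  0.00023726,  0.00221027,
        0.00015286]), 'joint_torque': array([-4.81110055e-04, -5.15086412e+01, -3.67734933e+01, -1.02927172e-04,
        7.90067879e-04, -3.00903110e-06]), 'position': array([0.29770962, 0.60578953, 0.30391621]), 'tcp_rot': array([2.41614693e-06, 2.26421134e-01, 9.74029502e-01, 1.80055898e-05]), 'wrist_force': array([-0.49706343, -0.31599174, -0.02985209]), 'ft_torque': array([ 0.02577284,  0.01083175, -0.018643  ]), 'grasp_force': 0.0, 'gripper_width': 0.08518648358075387}
[0.1646691  0.04814898 1.68524509] [ 0.18075644  0.0102218  -0.98347477]
[ 0.30173475 -0.9069509   0.99280102] [ 0.10587744  0.74221849 -0.6617414 ]
```

View pics/top0.png

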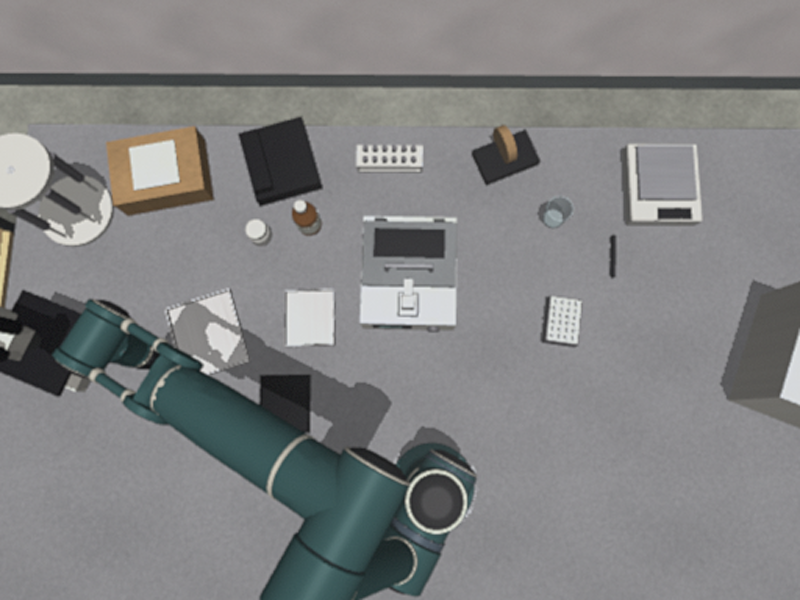

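View pics/side0.png

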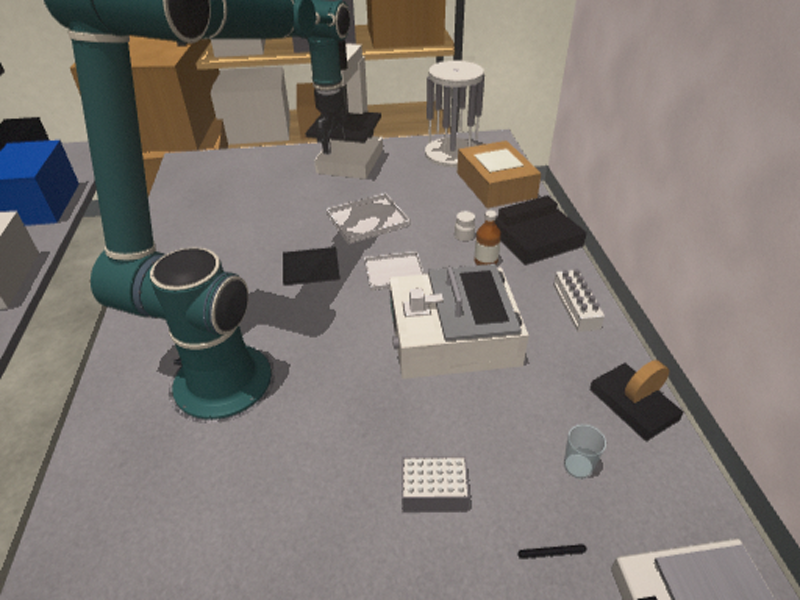

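The top view shows the incubator at (409,270) nearly unturned, and the keeper on its deck at (407,302). The smaller pale tray is at (310,318) and the larger look-alike at (207,330), with a black mat at (285,402). The side view agrees. I'll take one enlarged crop to get the heading.

```bash
python3 - <<'E'
import cv2
im=cv2.imread('pics/top0.png')
from h import *
a=optics.get_image('top')[:,:,::-1]
c=a[133:223,178:298]; cv2.imwrite('pics/crop1.png',cv2.resize(c,(800,600),interpolation=cv2.INTER_CUBIC))
E
```

```text
(no output)
```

View pics/crop1.png

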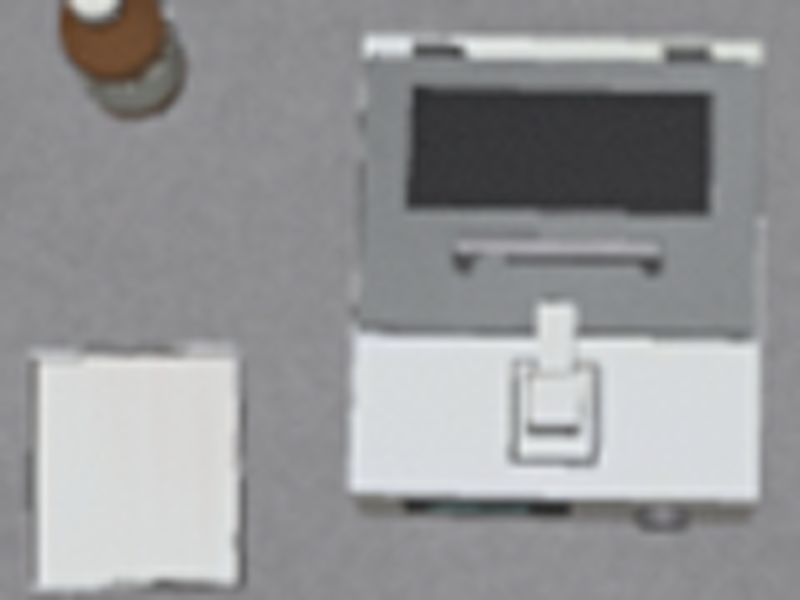

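```bash
python3 - <<'E'
from h import *
for nm,z,pts in [('deckfront',.1,[(350,495),(760,498)]),('lidfront',.118,[(355,330),(757,337)]),('rear',.1,[(363,35),(765,40)]),('handle',.167,[(455,245),(662,248)]),('pocket',.1,[(512,362),(512,462),(600,465),(600,362)]),('bosstop',.147,[(527,428),(580,428),(527,372),(580,372)]),('tonguetip',.129,[(537,302),(576,302)]),('tray',.016,[(33,350),(240,350),(37,590),(237,588)])]:
    P=[pix2w('top',178+(u)/6.6667-.42,133+v/6.6667-.42,z)[:2] for u,v in pts]
    print(nm,np.round(P,4).tolist(),'mid',np.round(np.mean(P,0),4),'ang',np.round(np.arctan2(P[1][0]-P[0][0],-(P[1][1]-P[0][1])),3))
E
```

```text
deckfront [[0.4004, 0.1856], [0.4008, -0.0549]] mid [0.4006 0.0653] ang 0.002
lidfront [[0.4955, 0.1834], [0.4933, -0.0522]] mid [0.4944 0.0656] ang -0.009
rear [[0.6818, 0.1845], [0.6805, -0.0587]] mid [0.6812 0.0629] ang -0.005
handle [[0.5353, 0.1232], [0.5345, 0.005]] mid [0.5349 0.0641] ang -0.006
pocket [[0.4808, 0.0915], [0.4208, 0.0907], [0.4195, 0.039], [0.4812, 0.0395]] mid [0.4506 0.0652] ang -1.557
bosstop [[0.433, 0.0812], [0.4333, 0.0509], [0.4656, 0.0816], [0.4659, 0.0512]] mid [0.4494 0.0662] ang 0.009
tonguetip [[0.5108, 0.0767], [0.511, 0.0539]] mid [0.5109 0.0653] ang 0.009
tray [[0.5025, 0.3932], [0.5036, 0.2637], [0.3521, 0.3839], [0.3545, 0.2609]] mid [0.4282 0.3254] ang 0.009
```

Emit:
servo_tool --pt "1 0 0 0 0 0 -8.6" --pt "1 0 0 0 0 0 -8.6" --pt "1 0 0 0 0 0 -8.6" --pt "1 -22 -60 0 0 0 0" --pt "1 -22 -58 0 0 0 0" --pt "1 -22 -58 0 0 0 0" --pt "1 -22 -58 0 0 0 0" --pt "1 -22 -58 0 0 0 0" --pt "1 -22 -58 0 0 0 0" --pt "1 -21 -58 0 0 0 0" --newtons 50

```text
t: 2.3
position: [0.448, 0.1963, 0.3043]
tcp_rot: [0.001, 0.003, 1.0, 0.0]
wrist_force: [0.3, -0.5, 0.6]
gripper_width: 0.0851
grasp_force: 0.0
```

Emit:
servo_tool --pt "1 0 -58 0 0 0 0" --pt "1 0 -58 0 0 0 0" --pt "1 0 -17 0 0 0 0" --pt "1 0 0 20 0 0 0" --pt "1 0 0 30 0 0 0" --pt "1 0 0 0 0 0 0" --pt "1 0 0 0 0 0 0"

```text
t: 3.18
position: [0.4472, 0.0657, 0.2547]
tcp_rot: [0.0, 0.003, 1.0, 0.0]
wrist_force: [0.5, -0.1, 0.3]
gripper_width: 0.0854
grasp_force: 0.0
```

Emit:
servo_tool --pt "1 -3 0 30 0 0 0" --pt "1 0 0 25 0 0 0" --pt "1 0 0 15 0 0 0" --pt "1 0 0 0 0 0 0" --pt "0 0 0 0 0 0 0" --pt "0 0 0 0 0 0 0" --pt "0 0 0 0 0 0 0" --pt "0 0 0 0 0 0 0" --newtons 50

```text
t: 4.18
position: [0.4503, 0.065, 0.1848]
tcp_rot: [0.001, 0.003, 1.0, -0.0]
wrist_force: [-0.7, -1.4, 4.5]
gripper_width: 0.0313
grasp_force: 50.2
```

Emit:
servo_tool --pt "0 0 0 -4 0 0 0" --pt "0 0 0 -6 0 0 0" --pt "0 0 0 -8 0 0 0" --pt "0 0 0 -12 0 0 0" --pt "0 0 0 -20 0 0 0" --pt "0 0 0 -20 0 0 0" --pt "0 0 0 0 0 0 0" --newtons 60

```text
t: 5.05
position: [0.4512, 0.0653, 0.2564]
tcp_rot: [0.003, 0.003, 1.0, 0.0]
wrist_force: [0.3, -1.4, -2.9]
gripper_width: 0.0311
grasp_force: 59.6
```

```bash
python3 - <<'E'
from h import *
a=optics.get_image('side')[:,:,::-1]
c=a[120:240,190:350]; cv2.imwrite('pics/lift.png',cv2.resize(c,(800,600),interpolation=cv2.INTER_CUBIC))
s=env.observe();print(s['position'],s['wrist_force'],s['ft_torque'],s['gripper_width'])
E
```

```text
[0.4503609  0.06514944 0.25499021] [-0.15549521 -0.05825235 -2.43521996] [ 0.0375881  -0.02165768  0.00273862] 0.03127936342643131
```

View pics/lift.png

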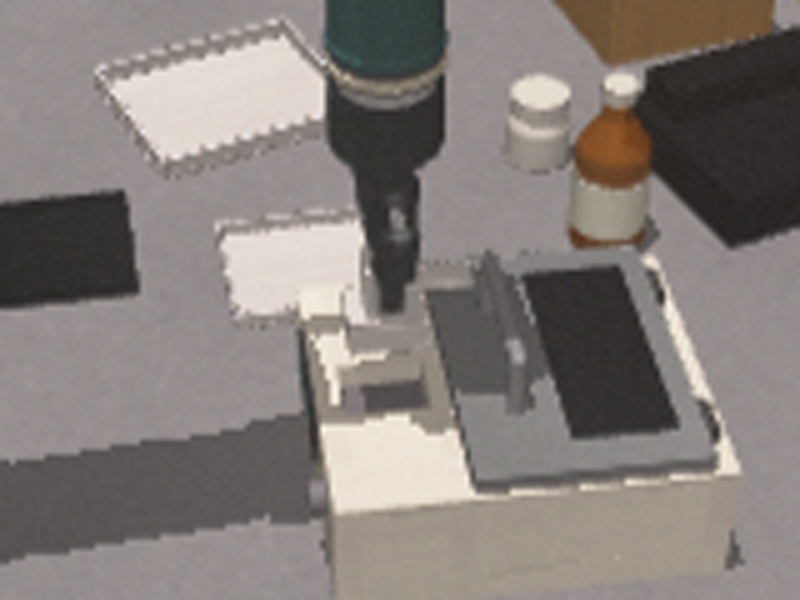

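The keeper is out, level in the fingers at (390,320) with the empty pocket below. Next it goes over the tray.

Emit:
servo_tool --pt "0 0 20 0 0 0 0" --pt "0 4 40 0 0 0 0" --pt "0 5 50 0 0 0 0" --pt "0 5 50 0 0 0 0" --pt "0 4 45 0 0 0 0" --pt "0 3 35 0 0 0 0" --pt "0 1 20 20 0 0 0" --pt "0 0 0 40 0 0 0" --pt "0 0 0 40 0 0 0" --pt "0 0 0 20 0 0 0"

```text
t: 6.35
position: [0.4271, 0.3239, 0.1298]
tcp_rot: [-0.003, 0.003, 1.0, -0.002]
wrist_force: [0.8, -0.2, -2.7]
gripper_width: 0.0307
grasp_force: 60.1
```

Emit:
servo_tool --pt "0 0 0 10 0 0 0" --pt "0 0 0 6 0 0 0" --pt "0 0 0 3 0 0 0" --pt "0 0 0 2 0 0 0" --pt "0 0 0 0 0 0 0"

```text
t: 6.98
position: [0.4297, 0.3254, 0.1134]
tcp_rot: [0.0, 0.003, 1.0, 0.0]
wrist_force: [1.1, -0.9, -1.6]
gripper_width: 0.0315
grasp_force: 60.1
```

Emit:
servo_tool --pt "0 0 0 2 0 0 0" --pt "0 0 0 1.5 0 0 0" --pt "0 0 0 1 0 0 0" --pt "0 0 0 1 0 0 0" --pt "0 0 0 0 0 0 0"

```text
t: 7.6
position: [0.4294, 0.3252, 0.1079]
tcp_rot: [-0.0, 0.003, 1.0, -0.0]
wrist_force: [-1.7, -1.3, 3.2]
gripper_width: 0.0313
grasp_force: 60.6
```

Emit:
servo_tool --pt "0 0 0 0 0 0 0" --pt "0.5 0 0 0 0 0 0" --pt "0.7 0 0 0 0 0 0" --pt "0.9 0 0 0 0 0 0" --pt "0.9 0 0 0 0 0 0" --pt "0.9 0 0 -20 0 0 0" --pt "0.9 0 0 -40 0 0 0" --pt "0.9 0 0 -60 0 0 0" --pt "0.9 0 0 -60 0 0 0" --newtons 20

```text
t: 8.72
position: [0.4291, 0.325, 0.2887]
tcp_rot: [-0.0, 0.003, 1.0, -0.0]
wrist_force: [0.5, 0.2, -0.1]
gripper_width: 0.0774
grasp_force: 0.0
```

Emit:
servo_tool --pt "0.9 0 0 0 0 0 10" --pt "0.9 0 0 0 0 0 10" --pt "0.9 0 0 0 0 0 10" --pt "0.9 0 0 0 0 0 10" --pt "0.9 0 0 0 0 0 10" --pt "0.9 0 0 0 0 0 10" --pt "0.9 0 0 0 0 0 10" --pt "0.9 0 0 0 0 0 10" --pt "0.9 0 0 0 0 0 10" --pt "0.9 0 0 0 0 0 0"

```text
t: 9.98
position: [0.4294, 0.3252, 0.2873]
tcp_rot: [-0.0, 0.709, 0.705, -0.0]
wrist_force: [-0.9, -0.5, -0.1]
gripper_width: 0.077
grasp_force: 0.0
```

Emit:
servo_tool --pt "0.9 -43 18 0 0 0 0" --pt "0.9 -43 18 0 0 0 0" --pt "0.9 -43 18 0 0 0 0" --pt "0.9 -44 18 0 0 0 0" --pt "0.9 -44 18 0 0 0 0" --pt "0.9 -44 17 0 0 0 0" --pt "0.9 0 0 0 0 0 0"

```text
t: 10.85
position: [0.5356, 0.0609, 0.2874]
tcp_rot: [0.0, 0.71, 0.704, -0.0]
wrist_force: [0.0, 0.0, 0.1]
gripper_width: 0.0771
grasp_force: 0.0
```

```bash
python3 - <<'E'
from h import *
b=optics.get_image('top')[:,:,::-1]
for n,l in (('top','keeper'),):
    print([(np.round(c2w(n,d['point']),3),d['confidence']) for d in nets.recognise(n,l)])
a=optics.get_image('side')[:,:,::-1]
for l in ('keeper','lid_handle'):
    print([(np.round(c2w('side',d['point']),3),d['confidence']) for d in nets.recognise('side',l)])
r=lambda c:cv2.resize(c,(400,600),interpolation=cv2.INTER_CUBIC)
cv2.imwrite('pics/p2.png',np.hstack([r(b[125:230,180:250]),r(a[120:240,250:330])])) 
cv2.imwrite('pics/p3.png',cv2.resize(a[120:240,210:370],(800,600),interpolation=cv2.INTER_CUBIC))
print(env.observe()['position'],env.observe()['tcp_rot'],env.observe()['wrist_force'])
E
```

```text
[(array([0.428, 0.319, 0.052]), 0.62), (array([ 0.72 , -0.335,  0.049]), 0.58), (array([0.534, 0.111, 0.116]), 0.22)]
[(array([0.434, 0.307, 0.037]), 0.64), (array([ 0.706, -0.329,  0.056]), 0.6), (array([ 0.422, -0.353,  0.052]), 0.48)]
[(array([0.575, 0.041, 0.114]), 0.76)]
[0.53431373 0.06459875 0.28730391] [-2.39688906e-04  7.08611843e-01  7.05598468e-01  1.84558509e-05] [-0.31764176  0.18604638  0.2343956 ]
```

View pics/p2.png

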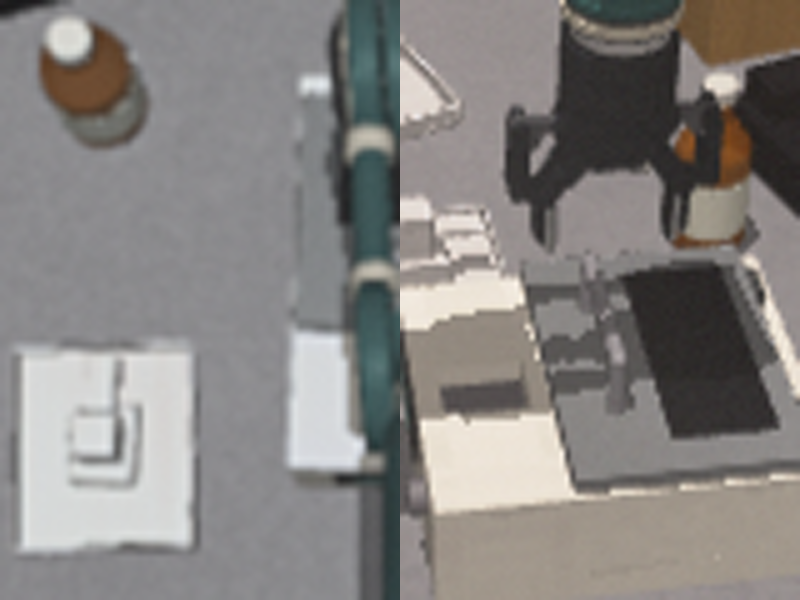

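View pics/p3.png

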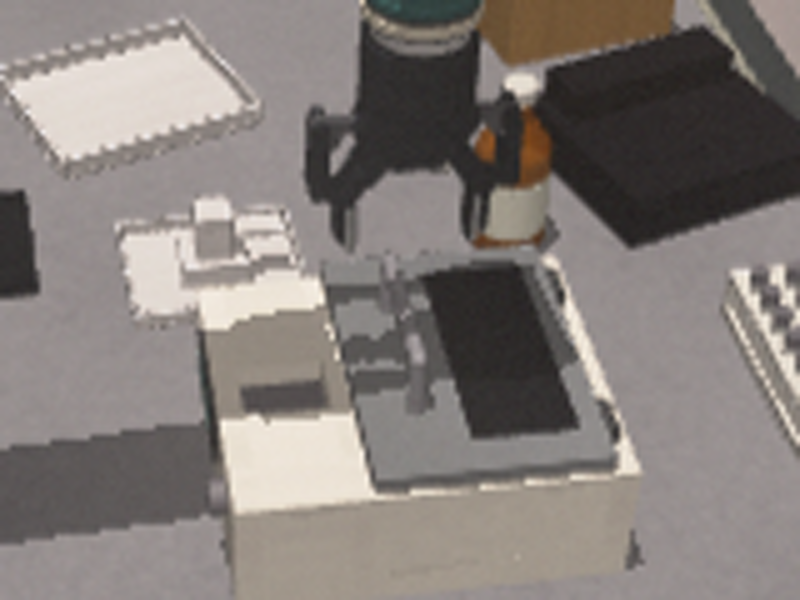

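The keeper stands upright in the tray, at (95,440) in the left crop. The gripper straddles the bar with its fingers along x. Next I lower and close on the bar.

Emit:
servo_tool --pt "0.9 0 1 30 0 0 0" --pt "0.9 0 0 25 0 0 0" --pt "0.9 0 0 15 0 0 0" --pt "0.9 0 0 0 0 0 0" --pt "0 0 0 0 0 0 0" --pt "0 0 0 0 0 0 0" --pt "0 0 0 0 0 0 0" --pt "0 0 0 0 0 0 0" --pt "0 0 0 0 0 0 0" --newtons 40

```text
t: 12.22
position: [0.5345, 0.0635, 0.218]
tcp_rot: [-0.001, 0.709, 0.705, -0.001]
wrist_force: [-5.1, -0.3, 6.6]
gripper_width: 0.0103
grasp_force: 39.0
```

```bash
python3 - <<'E'
from h import *
s=env.observe();print(s['position'],s['wrist_force'],s['ft_torque'],s['gripper_width'],s['grasp_force'])
P=[]
def p(a): return np.array([130*np.cos(a)-53*np.sin(a),130*np.sin(a)+53*np.cos(a)])
A=[0,.05,.12,.2,.28,.36,.44,.52,.6,.68,.75,.8,.85,.9,.94,.97,1.0,1.03,1.05]
for a,b in zip(A,A[1:]):
    d=p(b)-p(a); print(b,'ty %.1f tz %.1f'%(-d[0],-d[1]), 'cum',np.round(p(b)-p(0),1))
E
```

```text
[0.53447804 0.06353449 0.21797934] [-5.1310063  -0.2636994   6.61859722] [ 0.02313862  0.96754941 -0.02885337] 0.010285897209754162 38.95504295825958
0.05 ty 2.8 tz -6.4 cum [-2.8  6.4]
0.12 ty 4.5 tz -8.8 cum [-7.3 15.2]
0.2 ty 5.8 tz -9.6 cum [-13.1  24.8]
0.28 ty 6.6 tz -9.1 cum [-19.7  33.9]
0.36 ty 7.3 tz -8.5 cum [-27.   42.4]
0.44 ty 8.0 tz -7.9 cum [-35.   50.3]
0.52 ty 8.6 tz -7.3 cum [-43.5  57.6]
0.6 ty 9.1 tz -6.6 cum [-52.6  64.1]
0.68 ty 9.6 tz -5.8 cum [-62.2  70. ]
0.75 ty 8.8 tz -4.4 cum [-71.   74.4]
0.8 ty 6.4 tz -2.8 cum [-77.4  77.2]
0.85 ty 6.6 tz -2.5 cum [-84.   79.6]
0.9 ty 6.7 tz -2.1 cum [-90.7  81.8]
0.94 ty 5.4 tz -1.5 cum [-96.1  83.2]
0.97 ty 4.1 tz -1.0 cum [-100.2   84.2]
1.0 ty 4.1 tz -0.8 cum [-104.4   85. ]
1.03 ty 4.2 tz -0.7 cum [-108.5   85.7]
1.05 ty 2.8 tz -0.4 cum [-111.3   86.1]
```

Emit:
servo_tool --pt "0 0 2.8 -6.4 0 0 0" --pt "0 0 4.5 -8.8 0 0 0" --pt "0 0 5.8 -9.6 0 0 0" --pt "0 0 6.6 -9.1 0 0 0" --pt "0 0 0 0 0 0 0"

```text
t: 12.85
position: [0.5533, 0.0633, 0.2518]
tcp_rot: [-0.002, 0.709, 0.705, -0.003]
wrist_force: [-11.1, -0.1, 4.1]
gripper_width: 0.0101
grasp_force: 39.5
```

Emit:
servo_tool --pt "0 0 6.0 -8.5 0 0 0" --pt "0 0 8 -8.2 0 0 0" --pt "0 0 8.6 -7.3 0 0 0" --pt "0 0 9.1 -6.6 0 0 0" --pt "0 0 9.6 -5.8 0 0 0" --pt "0 0 0 0 0 0 0"

```text
t: 13.6
position: [0.5969, 0.0629, 0.2912]
tcp_rot: [0.0, 0.709, 0.705, -0.0]
wrist_force: [-10.1, -1.6, 12.3]
gripper_width: 0.0105
grasp_force: 41.5
```

```bash
python3 - <<'E'
from h import *
a=optics.get_image('side')[:,:,::-1]
print([(np.round(c2w('side',d['point']),3),d['confidence']) for d in nets.recognise('side','lid_handle')])
cv2.imwrite('pics/p4.png',cv2.resize(a[110:230,240:400],(800,600),interpolation=cv2.INTER_CUBIC))
s=env.observe();print(s['position'],s['wrist_force'],s['ft_torque'],s['gripper_width'],R.from_quat(np.roll(s['tcp_rot'],-1)).as_matrix()[:,2])
E
```

```text
[(array([ 0.707, -0.328,  0.056]), 0.73), (array([0.588, 0.024, 0.182]), 0.61)]
[0.59627591 0.0629015  0.29091229] [-10.31814256  -0.89457388  12.20119324] [-0.16825497  1.88388027 -0.03220615] 0.010224349419993166 [-9.48887438e-04 -3.96629640e-04 -9.99999471e-01]
```

View pics/p4.png

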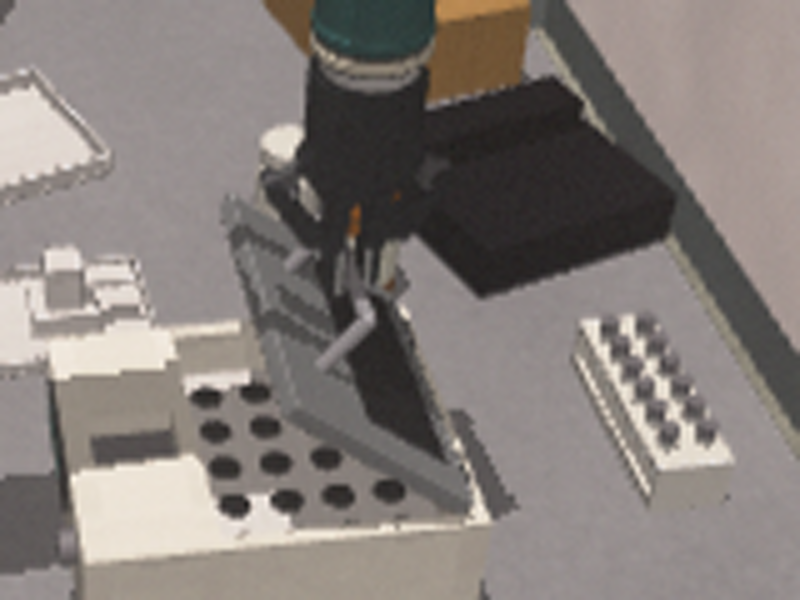

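The lid is at about 0.69 rad, with the bar held at (345,330). I'll go on slowly past balance, adding a little z to relieve the radial push.

Emit:
servo_tool --pt "0 0 8.5 -5.5 0 0 0" --pt "0 0 6.3 -3.3 0 0 0" --pt "0 0 6.5 -3.0 0 0 0" --pt "0 0 6.7 -2.1 0 0 0" --pt "0 0 5.4 -1.5 0 0 0" --pt "0 0 4 -1.0 0 0 0" --pt "0 0 0 0 0 0 0" --newtons 30

```text
t: 14.58
position: [0.6352, 0.0625, 0.3056]
tcp_rot: [0.001, 0.71, 0.705, 0.001]
wrist_force: [-2.5, -1.8, 5.5]
gripper_width: 0.0105
grasp_force: 40.7
```

Emit:
servo_tool --pt "0 0 4.2 -0.8 0 0 0" --pt "0 0 4.2 -0.7 0 0 0" --pt "0 0 4.2 -0.6 0 0 0" --pt "0 0 0 0 0 0 0" --pt "0 0 0 0 0 0 0"

```text
t: 15.2
position: [0.6473, 0.0624, 0.3073]
tcp_rot: [0.001, 0.709, 0.705, 0.0]
wrist_force: [-2.8, -1.8, 4.7]
gripper_width: 0.0105
grasp_force: 41.0
```

```bash
python3 - <<'E'
from h import *
a=optics.get_image('side')[:,:,::-1]
cv2.imwrite('pics/p5.png',cv2.resize(a[110:230,240:400],(800,600),interpolation=cv2.INTER_CUBIC))
s=env.observe();print(s['position'],s['wrist_force'],s['ft_torque'],s['gripper_width'])
H=np.array([.666,.0625,.110])
# predicted pixel of lid right front top/bottom corners and bar end in the crop, per angle
for a_ in (.95,1.0,1.05,1.1):
    f=lambda l,h,y:(w2pix('side',[H[0]-(l*np.cos(a_)-h*np.sin(a_)),H[1]+y,H[2]+l*np.sin(a_)+h*np.cos(a_)])-[240,110])*5
    print(a_,np.round(f(.170,.008,-.118)),np.round(f(.170,-.008,-.118)),np.round(f(.13,.053,-.055)),np.round(f(.17,-.008,.118)))
E
```

```text
[0.64729664 0.06238867 0.30733277] [-1.8471257  -2.10386207  4.87950695] [-0.31595785  0.66560118 -0.01353264] 0.010658927632742343
0.95 [357. 359.] [336. 373.] [423. 297.] [259. 162.]
1.0 [369. 353.] [347. 366.] [433. 294.] [269. 155.]
1.05 [382. 347.] [359. 359.] [444. 292.] [279. 149.]
1.1 [394. 341.] [371. 352.] [454. 290.] [289. 143.]
```

View pics/p5.png

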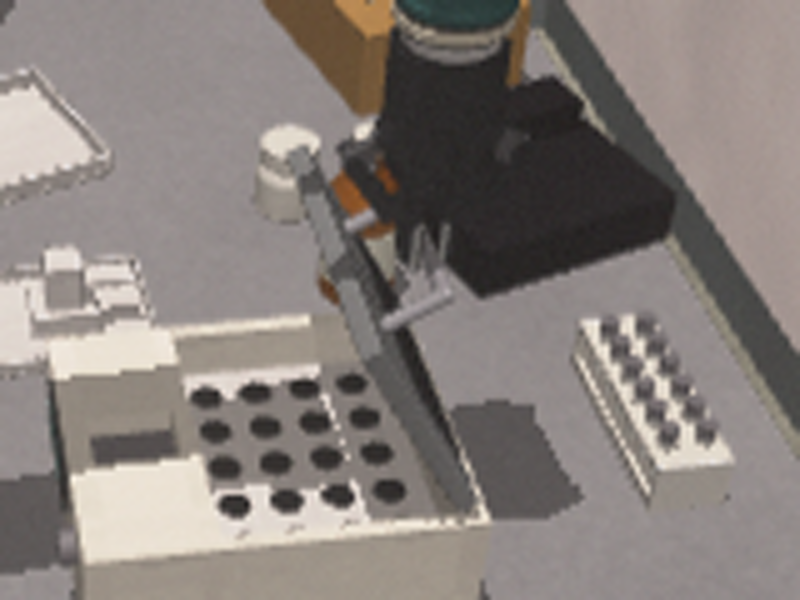

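The picture puts the lid at about 1.06 rad: its front corner is at (383,347) and the bar end at (445,293). It is past balance and clear of the stop. Now back to about 0.80.

Emit:
servo_tool --pt "0 0 -4.2 0.5 0 0 0" --pt "0 0 -4.2 0.7 0 0 0" --pt "0 0 -4.1 0.8 0 0 0" --pt "0 0 -4.1 1.0 0 0 0" --pt "0 0 -5.4 1.5 0 0 0" --pt "0 0 -6.7 2.1 0 0 0" --pt "0 0 -6.6 2.5 0 0 0" --pt "0 0 0 0 0 0 0" --pt "0 0 0 0 0 0 0"

```text
t: 16.38
position: [0.6112, 0.0628, 0.2969]
tcp_rot: [-0.0, 0.709, 0.705, -0.0]
wrist_force: [-1.4, -3.3, 3.9]
gripper_width: 0.0105
grasp_force: 41.7
```

```bash
python3 - <<'E'
from h import *
a=optics.get_image('side')[:,:,::-1]
cv2.imwrite('pics/p6.png',cv2.resize(a[110:230,240:400],(800,600),interpolation=cv2.INTER_CUBIC))
s=env.observe();print(s['position'],s['wrist_force'],s['ft_torque'],s['gripper_width'],s['grasp_force'])
H=np.array([.666,.0625,.110])
for a_ in (.7,.75,.8,.85,.9):
    f=lambda l,h,y:(w2pix('side',[H[0]-(l*np.cos(a_)-h*np.sin(a_)),H[1]+y,H[2]+l*np.sin(a_)+h*np.cos(a_)])-[240,110])*5
    print(a_,np.round(f(.170,.008,-.118)),np.round(f(.170,-.008,-.118)),np.round(f(.13,.053,-.055)),np.round(f(.17,-.008,.118)))
E
```

```text
[0.6113149  0.06282237 0.29700938] [-0.98509053 -3.77307133  5.08339141] [-0.6159608  -0.05849174 -0.00497138] 0.010410708638796933 41.67897820472717
0.7 [303. 398.] [286. 414.] [372. 316.] [217. 200.]
0.75 [313. 389.] [295. 405.] [382. 311.] [225. 192.]
0.8 [324. 381.] [304. 397.] [392. 307.] [233. 184.]
0.85 [334. 374.] [314. 388.] [402. 303.] [241. 177.]
0.9 [346. 366.] [325. 380.] [412. 300.] [250. 169.]
```

View pics/p6.png

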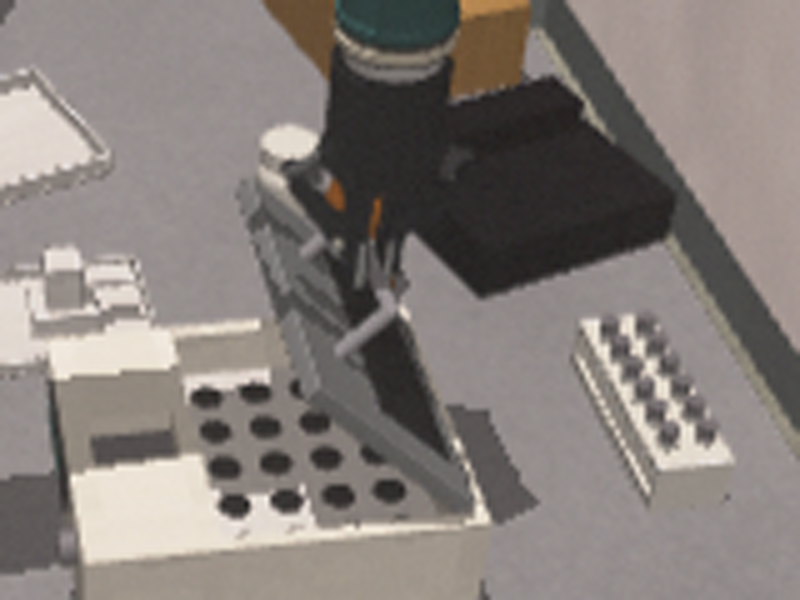

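The lid's front corner is at (325,380) and the bar end at about (394,306), so the lid is at about 0.80 rad and held. Handing in.

Emit:
servo_tool --pt "0 0 0 0 0 0 0" --pt "0 0 0 0 0 0 0" --pt "0 0 0 0 0 0 0"

```text
t: 16.8
position: [0.6115, 0.0629, 0.2971]
tcp_rot: [0.0, 0.709, 0.705, -0.0]
wrist_force: [-0.8, -5.1, 3.9]
gripper_width: 0.0107
grasp_force: 41.7
```

```bash
python3 -c "
from h import *
print(job.job_done())"
```

```text
the job is handed in; nothing more can be done
None
```

The job is handed in at about 17 s on the clock: the keeper stands upright in the steel tray, and the lid was raised to about 1.06 rad, then brought back and held still at about 0.80 rad, just below balance.

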